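Set out the pill trays and open the push-and-turn medicine bottle

ROBOT

A 6-joint arm with a two-finger parallel gripper is mounted at the origin on a cart in front of the work surface, level with it; the furniture and walls round the work are solid. World frame = base frame: x ahead of the robot, y to its left, z up, the work surface at z = 0. Lengths are in m, angles in rad, forces in N, time in s.
With the tool pointing down it reaches from about 0.3 to 0.75 m from the base axis. Payload 8.5 kg.
Tool frame: the origin (TCP) lies on the centre line of the jaws, within the pads' length; the fingertips stand 25 mm ahead of it and the grasp point (between the pads) lies 6 mm ahead of it (r.tip_extent is the distance from the TCP to the fingertips, in m); z points along the fingers, y is the direction in which the jaws open and shut (so a half turn about z gives the same grasp; the last joint's range is limited). The gripper opens to 85 mm and grips with 20 to 120 N. Pads are 22 mm wide; open, the fingers measure 114 mm over their backs; the gripper's body (76 mm by 85 mm) begins 54 mm behind the grasp point. The pads swing forward as they close: fully open they stand 13 mm farther back than shut.
Start: joints at [1.057, 0.381, 1.297, -0, 1.464, -0.215], TCP at [0.162, 0.526, 0.22] pointing down, gripper open.
Joint ranges: [-3.11, 3.11], [-0.89, 2.33], [0.22, 2.48], [-1.42, 4.56], [0.17, 2.85], [-2.88, 2.88]. Speed limits (rad/s): [2.39, 2.39, 3.14, 3.14, 3.14, 3.14].

INTERFACE

Orientations are given as a unit quaternion [x, y, z, w].
In Python, from plant import r gives the robot as it stands.
- The arm moves only by the tool arm_command, never from a script. Its argument "rows" is a list of rows, each an object of numbers: "dx", "dy", "dz": the shift along the tool's x, y, z normalised to -1 to 1, where 1 is 0.3 m; "wx", "wy", "wz": the turn, a rotation vector about the tool's x, y, z normalised to -1 to 1, where 1 is 60 degrees; "grip": the closure in counts, from 0 (fully open) to 255 (shut). A call has 1 to 20 rows; each row shifts and turns the commanded pose from where the row before left it, along the tool's axes as they then stand; what a row does not reach is not made up. A row lasts 1/10 s, in which the tool goes at most 50 mm and 8.59 degrees, less where a joint would pass 70% of its speed; a pose out of reach is approached as far as the arm can. A call with a number of a shift or a turn outside -1 to 1 is refused whole. A call with a gripper value outside its range is refused whole. The fingers move at their own pace and stop on an object; "newtons" is the grip in N (left out, the last holds). Time passes only in rows, so rows that do not move let the fingers close. It gives the time, the measured TCP pose, the force and the opening at its end, in the units of the state.
- r.get_state(): the state, without advancing time (a new reading comes with each control period).
- r.snapshot(name): name is "scene" or "top" or "wrist"; returns a dict with "img" (420x560x3 uint8, red, green, blue), "fx", "fy", "cx", "cy" (pixels), "R" (3x3) and "t" (3): a world point X has camera coordinates R X + t. Camera axes: x right, y down, z forward; pixel columns grow to the right and rows downward; lengths in m; the calibration is good to about 2 mm. A picture is of the moment at which its call begins. There is no depth.
- r.finish_job(): hands the job in, once; it reports no verdict.
The state is a dict: "time": time; "qpos": joint angles; "dq": joint speeds; "joint_torque": joint torques, N m; "tcp_pos": TCP position; "ee_rot": TCP orientation; "wrist_force": force on the tool from outside, world axes, zero at the start; "ft_torque": the same for the moment, N m; "finger_gap": finger opening in m.
Only numpy, scipy, OpenCV 4.12 (cv2) and the standard library are available. Lean on these libraries where they do the work, as an engineer would, in place of code of your own. Each camera call takes 0.05 s, during which the arm holds its last target. There are 200 camera calls.

TASK

Get the day's tablets ready to be counted out: first nudge the three little pill trays together on the worktop, end to end, into one straight row with no real gaps between them. Then open the amber medicine bottle: its white child-proof cap must be pressed down and, while it is held down, turned anticlockwise until it comes free; lift the cap off and finish while holding it, level, a few centimetres straight above the bottle's open mouth. Do not put the cap down or let it go, keep the bottle standing on the worktop, and leave the glass, the mug and the garlic where they are.

Things in the scene. Friction and masses are not known exactly. Their poses are not given: they have to be found in the camera images.
- medicine_bottle: round amber medicine bottle, loose, upright, 60 mm in diameter, 98 mm tall to its rim; 36 mm neck from 79 mm up, with three lugs that hold the cap; about 0.35 kg. Origin: centre of the underside, z up. Only its weight, your push and friction (about 0.6) keep it from turning along.
- safety_cap: white ribbed cap, 52 mm in diameter, 30 mm tall, two arrows on its top. Origin: centre of its lower edge, 79 mm above the bottle's underside while shut (top then at 109 mm); z up; its x axis lies along the bottle's while shut. Shut, it neither turns nor pulls off. Pressed down 3.5 to 5.5 mm it turns anticlockwise (from above): free after 0.70 rad, stop at 1.4; turned 0.8 to 1.3 rad it lifts off.
- cap_disc (a joint): sprung sealing disc inside the cap, resting on the bottle's rim: 0 while shut, grows by as much as the cap is pressed down (m, at most 0.006), -0.003 once the cap is off. It pushes the cap up with 4 N at 0 and 0.8 N more per mm. Squeezing the cap's ribbed side gives grip enough to press and turn it.
- pill_tray_1: one of three equal grey-blue open plastic pill trays, loose, 64 mm long (its x axis) by 36 mm wide (y) by 20 mm tall, three pockets, walls 2 mm, 50 g. Origin: centre of the underside, z up. Both ends are alike. The worktop under bottle and trays is not quite level: it lies 3 mm below to 4 mm above z = 0, sloping under 3 degrees towards the sink.
- pill_tray_2: one of three equal grey-blue open plastic pill trays, loose, 64 mm long (its x axis) by 36 mm wide (y) by 20 mm tall, three pockets, walls 2 mm, 50 g. Origin: centre of the underside, z up. Both ends are alike. The worktop under bottle and trays is not quite level: it lies 3 mm below to 4 mm above z = 0, sloping under 3 degrees towards the sink.
- pill_tray_3: one of three equal grey-blue open plastic pill trays, loose, 64 mm long (its x axis) by 36 mm wide (y) by 20 mm tall, three pockets, walls 2 mm, 50 g. Origin: centre of the underside, z up. Both ends are alike. The worktop under bottle and trays is not quite level: it lies 3 mm below to 4 mm above z = 0, sloping under 3 degrees towards the sink.
- tumbler: clear drinking glass, 61 mm in diameter, 112 mm tall, loose bystander. Origin: centre of the underside.
- mug_teal: turquoise mug, 86 mm in diameter, 110 mm over the handle, 80 mm tall, loose bystander. Origin: centre of the underside.
- garlic: garlic bulb about 50 mm across and 51 mm tall, loose bystander. Origin: centre of the underside.

How it is judged:
By the outcome, as a careful person would: the job done as asked, in the order asked, and still so for the second after the job is handed in, while the arm keeps its last pose, push and grip.
It also fails if it takes over 54 s, if anything falls off the work surface, if the arm or the gripper's body presses on something with over 40 N, if the wrist force passes 120 N, or if a joint passes its speed limit or range.

## Working session

There is one attempt and no reset: what is moved stays moved. The work goes in short steps, Python scripts to look and compute and a tool call to move; the robot and the scene stay as the last step left them, time stands still between calls to the robot, and variables do not carry over. Pictures are saved under pics/ and viewed, about 8 in all and at most 12, crops included, and the job is handed in when it is done.

Besides the shell and the picture viewer there is one more tool, called as name([rows], argument=value, ...), one row to a line, values as JSON. arm_command: Moves the arm, as the interface text tells. Its arguments: {"type":"object","properties":{"rows":{"type":"array","items":{"type":"object","properties":{"dx":{"type":"number"},"dy":{"type":"number"},"dz":{"type":"number"},"wx":{"type":"number"},"wy":{"type":"number"},"wz":{"type":"number"},"grip":{"type":"number"}}}},"newtons":{"type":"number"}},"required":["rows"]}

```bash
mkdir -p pics; cat > h.py <<'E'
import numpy as np, cv2
from plant import r
def snap(n,f=None):
    s=r.snapshot(n)
    if f: cv2.imwrite('pics/'+f,s['img'][:,:,::-1])
    return s
def ray(s,u,v,z):
    R=np.array(s['R']);t=np.array(s['t']);c=-R.T@t
    d=R.T@np.array([(u-s['cx'])/s['fx'],(v-s['cy'])/s['fy'],1]);return c+d*(z-c[2])/d[2]
def proj(s,X):
    p=np.array(s['R'])@np.array(X)+np.array(s['t']);return s['fx']*p[0]/p[2]+s['cx'],s['fy']*p[1]/p[2]+s['cy']
E
python3 - <<'E'
from h import *
a=snap('scene');b=snap('top')
np.savez('s0.npz',**{k:np.array(v) for k,v in a.items()});np.savez('t0.npz',**{k:np.array(v) for k,v in b.items()})
cv2.imwrite('pics/scene0.png',a['img'][:,:,::-1]);cv2.imwrite('pics/top0.png',b['img'][:,:,::-1])
for s in(a,b):print(-np.array(s['R']).T@np.array(s['t']),s['fx'])
print(r.get_state(),r.tip_extent)
E
```

```text
[ 0.22065882 -0.76444449  0.77986436] 403.1843549235231
[ 0.333572   -0.233234    1.12390558] 481.61932246927665
{'time': 0.1, 'qpos': array([ 1.05670573e+00,  3.81141113e-01,  1.29816248e+00, -1.27829916e-05,
        1.46359123e+00, -2.15328805e-01]), 'dq': array([ 1.02077566e-03, -4.48761346e-04, -3.46857753e-03,  3.67721926e-04,
        1.71934226e-03,  7.41519445e-05]), 'joint_torque': array([ 5.02216135e-03, -4.49218762e+01, -2.31656188e+01, -7.74859541e-05,
        3.65014224e-03, -5.41369403e-06]), 'tcp_pos': array([0.16176864, 0.52538613, 0.2198744 ]), 'ee_rot': array([ 1.48825240e-01,  9.88863299e-01, -6.10526217e-04, -2.26290720e-04]), 'wrist_force': array([0.29093826, 0.34959923, 0.46788587]), 'ft_torque': array([-0.06783918,  0.04408836, -0.04050078]), 'finger_gap': 0.08553983790178618} 0.025
```

View pics/scene0.png

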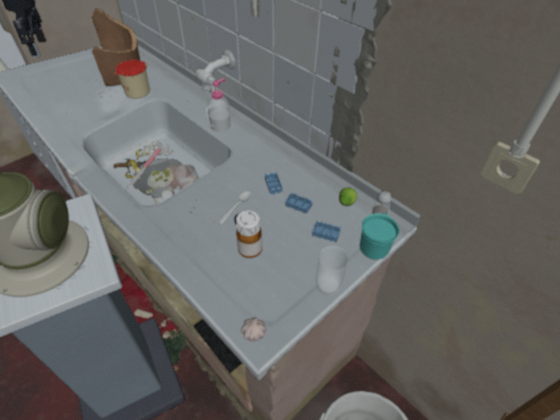

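View pics/top0.png

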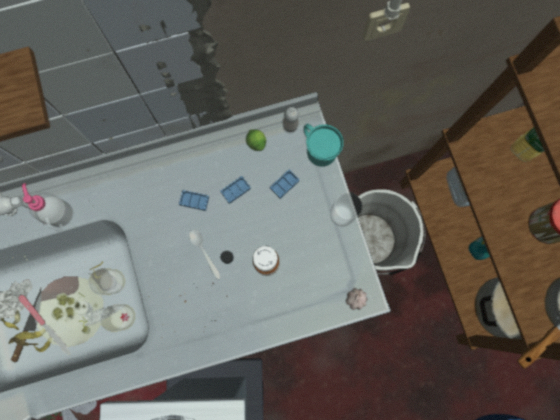

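The scene shows three blue trays at about top (194,201), (235,190) and (284,184). The bottle is at (265,261), the glass at (342,213), the mug at (324,143) and the garlic at (357,298). Next I'll measure them.

```bash
python3 - <<'E'
from h import *
b=dict(np.load('t0.npz'));a=dict(np.load('s0.npz'))
def trays(s,box):
    h=cv2.cvtColor(s['img'],cv2.COLOR_RGB2HSV)
    m=cv2.inRange(h,(98,90,40),(120,255,230))
    x0,y0,x1,y1=box;k=np.zeros_like(m);k[y0:y1,x0:x1]=m[y0:y1,x0:x1]
    k=cv2.morphologyEx(k,cv2.MORPH_CLOSE,np.ones((5,5)))
    for c in cv2.findContours(k,0,2)[0]:
        if cv2.contourArea(c)<60: continue
        P=np.array([ray(s,u,v,.018)[:2] for u,v in c[:,0].astype(float)],np.float32)
        print('tray',np.round(cv2.minAreaRect(P*1000),1), c[:,0].mean(0))
trays(b,(150,150,320,240));trays(a,(250,160,350,250))
print('base',proj(b,(0,0,0)),'x.3',proj(b,(.3,0,0)),'y.3',proj(b,(0,.3,0)))
for n,u,v,z in[('cap',265,259.5,.109),('glass',342,213,.08),('mug',324,143,.08),('garlic',357,298,.03),('lime',257,140,.02),('shaker',291,118,.03),('spoonhead',194,237,0),('spoonend',217,277,0),('plug',227,257,0),('corner',388,310,0),('backcorner',318,95,0),('sinkR',148,330,0),('sinkT',118,222,0)]:print(n,ray(b,u,v,z).round(3))
h=cv2.cvtColor(b['img'],cv2.COLOR_RGB2HSV);m=cv2.inRange(h,(0,0,170),(180,60,255))[235:290,240:295]
n,l,st,ce=cv2.connectedComponentsWithStats(m);i=1+np.argmax(st[1:,4]);print(st[i],ce[i]+[240,235])
k=b['img'][150:310,150:350];cv2.imwrite('pics/c1.png',cv2.resize(k,None,fx=4,fy=3.75,interpolation=2)[:,:,::-1])
E
```

```text
Traceback (most recent call last):
ValueError: setting an array element with a sequence. The requested array has an inhomogeneous shape after 1 dimensions. The detected shape was (3,) + inhomogeneous part.
```

```bash
cat >> h.py <<'E'
def trays(s,box,z=.018):
    h=cv2.cvtColor(s['img'],cv2.COLOR_RGB2HSV)
    m=cv2.inRange(h,(98,90,40),(120,255,230))
    x0,y0,x1,y1=box;k=np.zeros_like(m);k[y0:y1,x0:x1]=m[y0:y1,x0:x1]
    k=cv2.morphologyEx(k,cv2.MORPH_CLOSE,np.ones((5,5)))
    for c in cv2.findContours(k,0,2)[0]:
        if cv2.contourArea(c)<60: continue
        P=np.array([ray(s,u,v,z)[:2] for u,v in c[:,0].astype(float)],np.float32)
        (x,y),(w,hh),_=rc=cv2.minAreaRect(P*1000)
        B=cv2.boxPoints(rc);e=max((B[1]-B[0],B[2]-B[1]),key=np.linalg.norm)
        print('tray c',round(x,1),round(y,1),'size',round(w,1),round(hh,1),'ang',round(np.degrees(np.arctan2(e[1],e[0]))%180,1),c[:,0].mean(0).round())
E
python3 - <<'E'
from h import *
b=dict(np.load('t0.npz'));a=dict(np.load('s0.npz'))
trays(b,(150,150,320,240));trays(a,(250,160,350,250))
print('base',proj(b,(0,0,0)),'x.3',proj(b,(.3,0,0)),'y.3',proj(b,(0,.3,0)))
for n,u,v,z in[('cap',265,259.5,.109),('glass',342,213,.08),('mug',324,143,.08),('garlic',357,298,.03),('lime',257,140,.02),('shaker',291,118,.03),('spoonhead',194,237,0),('spoonend',217,277,0),('plug',227,257,0),('corner',388,310,0),('backcorner',318,95,0),('sinkR',148,330,0),('sinkT',118,222,0)]:print(n,ray(b,u,v,z).round(3))
h=cv2.cvtColor(b['img'],cv2.COLOR_RGB2HSV);m=cv2.inRange(h,(0,0,170),(180,60,255))[235:290,240:295]
n,l,st,ce=cv2.connectedComponentsWithStats(m);i=1+np.argmax(st[1:,4]);print(st[i],ce[i]+[240,235])
k=b['img'][150:310,150:350];cv2.imwrite('pics/c1.png',cv2.resize(k,None,fx=4,fy=3.75,interpolation=2)[:,:,::-1])
E
```

```text
tray c 602.4 -50.4 size 60.4 31.3 ang 75.6 [193. 201.]
tray c 625.5 -149.1 size 32.5 59.1 ang 123.2 [235. 189.]
tray c 636.9 -265.1 size 32.4 60.7 ang 134.1 [285. 183.]
tray c 635.0 -267.4 size 42.9 60.2 ang 131.3 [326. 231.]
tray c 623.4 -152.5 size 43.6 62.8 ang 124.5 [298. 203.]
tray c 601.7 -55.8 size 72.1 32.4 ang 74.4 [275. 183.]
base (np.float64(170.27948560867537), np.float64(475.222839893052)) x.3 (np.float64(172.15950564052946), np.float64(331.93972052556035)) y.3 (np.float64(30.93257119927631), np.float64(479.0270467037846))
cap [ 0.447 -0.217  0.109]
glass [ 0.549 -0.389  0.08 ]
mug [ 0.713 -0.358  0.08 ]
garlic [ 0.364 -0.419  0.03 ]
lime [ 0.747 -0.203  0.02 ]
shaker [ 0.797 -0.287  0.03 ]
spoonhead [ 0.517 -0.049  0.   ]
spoonend [ 0.422 -0.103  0.   ]
plug [ 0.468 -0.126  0.   ]
corner [ 0.336 -0.494  0.   ]
backcorner [ 0.869 -0.358  0.   ]
sinkR [0.306 0.055 0.   ]
sinkT [0.558 0.133 0.   ]
[ 13  10  24  25 459] [264.79302832 257.22004357]
```

View pics/c1.png

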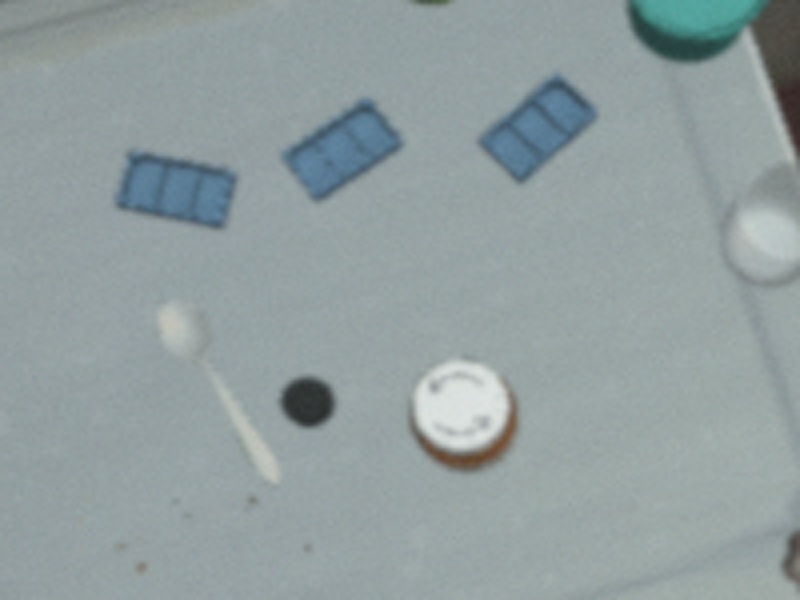

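The crop confirms the tray headings. T2 stays as the anchor, with the row along about 123°. T1 and T3 get gripped and slid against its ends. First I move over T2.

arm_command([
  {"dx": -0.107, "dy": -0.0846, "grip": 0},
  {"dx": -0.107, "dy": -0.0846},
  {"dx": -0.107, "dy": -0.0846},
  {"dx": -0.107, "dy": -0.0846},
  {"dx": -0.107, "dy": -0.0846},
  {"dx": -0.107, "dy": -0.0846},
  {"dx": -0.107, "dy": -0.0846},
  {"dx": -0.107, "dy": -0.0846},
  {"dx": -0.107, "dy": -0.0846},
  {"dx": -0.107, "dy": -0.0846},
  {"dx": -0.107, "dy": -0.0846},
  {"dx": -0.107, "dy": -0.0846},
  {"dx": -0.107, "dy": -0.0846},
  {"dx": -0.107, "dy": -0.0846},
  {"dx": -0.107, "dy": -0.0846},
  {"dx": -0.107, "dy": -0.0846},
  {"dx": -0.107, "dy": -0.0846},
  {"dx": -0.107, "dy": -0.0846},
  {"dx": -0.107, "dy": -0.0846},
  {"dx": -0.107, "dy": -0.0846},
], newtons=20)

```text
validation failed for argument at $.ro...
```

```bash
cat >> h.py <<'E'
from scipy.spatial.transform import Rotation as Ro
def go(x=None,y=None,z=None,th=None,row=None):
    s=r.get_state();p=s['tcp_pos'];R=Ro.from_quat(s['ee_rot']).as_matrix()
    t=np.degrees(np.arctan2(R[1,1],R[0,1]));q=np.degrees(s['qpos'])
    print('t',s['time'],'p',p.round(4),'th',round(t,2),'tilt',np.degrees(np.arccos(-R[2,2])).round(2),'q',q.round(0),'F',s['wrist_force'].round(1),'T',s['ft_torque'].round(2),'gap',round(s['finger_gap'],4))
    g=np.array([p[i] if v is None else v for i,v in enumerate((x,y,z))])-p
    print('xyz units',(R.T@g/.3).round(4),'mm',round(1000*np.linalg.norm(g)), 'wz units', None if th is None else round(-(((th-t+180)%360)-180)/60,4))
E
python3 - <<'E'
from h import *
s=snap('wrist','w1.png');np.savez('w1.npz',**{k:np.array(v) for k,v in s.items()})
for z in(.02,):trays(s,(0,0,560,420),z)
print(-np.array(s['R']).T@np.array(s['t']))
go(.6255,-.149,.031,33)
E
```

```text
[0.08727891 0.54839745 0.3736828 ]
t 0.15 p [0.1618 0.5254 0.22  ] th 72.88 tilt 0.06 q [ 61.  22.  74.   0.  84. -12.] F [-0.3 -0.1  0.4] T [-0.    0.05  0.  ] gap 0.0853
xyz units [-2.1391 -1.6929  0.6311] mm 840 wz units 0.6647
```

View pics/w1.png

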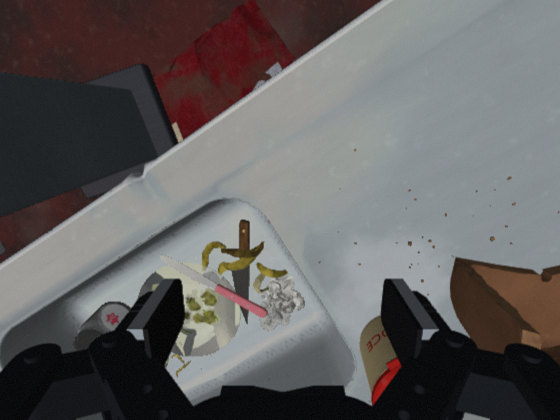

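The wrist view shows the sink, so the arm hasn't moved; the call was refused. I'll give every field this time.

arm_command([
  {"dx": -0.107, "dy": -0.0846, "dz": 0, "wx": 0, "wy": 0, "wz": 0, "grip": 0},
  {"dx": -0.107, "dy": -0.0846, "dz": 0, "wx": 0, "wy": 0, "wz": 0, "grip": 0},
  {"dx": -0.107, "dy": -0.0846, "dz": 0, "wx": 0, "wy": 0, "wz": 0, "grip": 0},
  {"dx": -0.107, "dy": -0.0846, "dz": 0, "wx": 0, "wy": 0, "wz": 0, "grip": 0},
  {"dx": -0.107, "dy": -0.0846, "dz": 0, "wx": 0, "wy": 0, "wz": 0, "grip": 0},
  {"dx": -0.107, "dy": -0.0846, "dz": 0, "wx": 0, "wy": 0, "wz": 0, "grip": 0},
  {"dx": -0.107, "dy": -0.0846, "dz": 0, "wx": 0, "wy": 0, "wz": 0, "grip": 0},
  {"dx": -0.107, "dy": -0.0846, "dz": 0, "wx": 0, "wy": 0, "wz": 0, "grip": 0},
  {"dx": -0.107, "dy": -0.0846, "dz": 0, "wx": 0, "wy": 0, "wz": 0, "grip": 0},
  {"dx": -0.107, "dy": -0.0846, "dz": 0, "wx": 0, "wy": 0, "wz": 0, "grip": 0},
  {"dx": -0.107, "dy": -0.0846, "dz": 0, "wx": 0, "wy": 0, "wz": 0, "grip": 0},
  {"dx": -0.107, "dy": -0.0846, "dz": 0, "wx": 0, "wy": 0, "wz": 0, "grip": 0},
  {"dx": -0.107, "dy": -0.0846, "dz": 0, "wx": 0, "wy": 0, "wz": 0, "grip": 0},
  {"dx": -0.107, "dy": -0.0846, "dz": 0, "wx": 0, "wy": 0, "wz": 0, "grip": 0},
  {"dx": -0.107, "dy": -0.0846, "dz": 0, "wx": 0, "wy": 0, "wz": 0, "grip": 0},
  {"dx": -0.107, "dy": -0.0846, "dz": 0, "wx": 0, "wy": 0, "wz": 0, "grip": 0},
  {"dx": -0.107, "dy": -0.0846, "dz": 0, "wx": 0, "wy": 0, "wz": 0, "grip": 0},
  {"dx": -0.107, "dy": -0.0846, "dz": 0, "wx": 0, "wy": 0, "wz": 0, "grip": 0},
  {"dx": -0.107, "dy": -0.0846, "dz": 0, "wx": 0, "wy": 0, "wz": 0, "grip": 0},
  {"dx": -0.107, "dy": -0.0846, "dz": 0, "wx": 0, "wy": 0, "wz": 0, "grip": 0},
], newtons=20)

```text
time: 2.15
tcp_pos: [0.6267, -0.1499, 0.2201]
ee_rot: [0.149, 0.989, 0.0, -0.0]
wrist_force: [1.3, 0.4, 0.3]
finger_gap: 0.0859
```

```bash
python3 - <<'E'
from h import *
s=snap('wrist','w2.png')
trays(s,(0,0,560,420),.02)
go(.6255,-.149,.031,33)
E
```

```text
tray c 634.9 -264.0 size 35.4 68.8 ang 131.3 [185. 224.]
tray c 625.1 -148.2 size 36.1 63.8 ang 124.6 [281. 185.]
tray c 602.2 -50.5 size 65.1 35.0 ang 75.7 [371. 135.]
t 2.2 p [ 0.6287 -0.1551  0.2187] th 72.66 tilt 0.08 q [-24.  32.  57.  -0.  91. -97.] F [-3.4 -3.6 -2.5] T [-0.09  0.12  0.01] gap 0.0853
xyz units [0.0164 0.0171 0.6257] mm 188 wz units 0.661
```

View pics/w2.png

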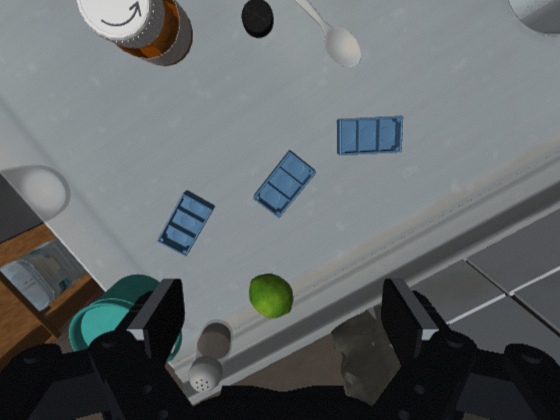

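The wrist view shows all three trays, with T2 under the tool and its centre confirmed within 1 mm. Next I descend, turn, and square T2 by closing on it.

arm_command([
  {"dx": 0, "dy": 0, "dz": 0.11, "wx": 0, "wy": 0, "wz": 0.13, "grip": 0},
  {"dx": 0, "dy": 0, "dz": 0.11, "wx": 0, "wy": 0, "wz": 0.13, "grip": 0},
  {"dx": 0, "dy": 0, "dz": 0.11, "wx": 0, "wy": 0, "wz": 0.13, "grip": 0},
  {"dx": 0, "dy": 0, "dz": 0.11, "wx": 0, "wy": 0, "wz": 0.13, "grip": 60},
  {"dx": 0, "dy": 0, "dz": 0.11, "wx": 0, "wy": 0, "wz": 0.13, "grip": 60},
  {"dx": 0, "dy": 0, "dz": 0.04, "wx": 0, "wy": 0, "wz": 0, "grip": 60},
  {"dx": 0, "dy": 0, "dz": 0.035, "wx": 0, "wy": 0, "wz": 0, "grip": 60},
  {"dx": 0, "dy": 0, "dz": 0, "wx": 0, "wy": 0, "wz": 0, "grip": 255},
  {"dx": 0, "dy": 0, "dz": 0, "wx": 0, "wy": 0, "wz": 0, "grip": 255},
  {"dx": 0, "dy": 0, "dz": 0, "wx": 0, "wy": 0, "wz": 0, "grip": 255},
  {"dx": 0, "dy": 0, "dz": 0, "wx": 0, "wy": 0, "wz": 0, "grip": 255},
], newtons=20)

```text
time: 3.3
tcp_pos: [0.6265, -0.1487, 0.034]
ee_rot: [0.47, 0.883, 0.0, 0.001]
wrist_force: [0.0, 0.0, -0.3]
finger_gap: 0.0071
```

```bash
python3 - <<'E'
from h import *
go(.6022,-.0505,.12,-14.3)
E
```

```text
t 3.3 p [ 0.6265 -0.1487  0.034 ] th 33.91 tilt 0.1 q [-24.  41.  73.  -0.  67. -58.] F [ 0.   0.  -0.3] T [-0.01  0.04  0.04] gap 0.0071
xyz units [ 0.3162  0.1157 -0.287 ] mm 133 wz units 0.8035
```

The gap is 7 mm, so the tray isn't between the pads as expected. I'll open, rise and look.

arm_command([
  {"dx": 0, "dy": 0, "dz": 0, "wx": 0, "wy": 0, "wz": 0, "grip": 60},
])

```text
time: 3.4
tcp_pos: [0.6262, -0.1486, 0.0335]
ee_rot: [0.47, 0.883, 0.0, 0.0]
wrist_force: [0.1, 0.9, -1.0]
finger_gap: 0.0203
```

```bash
python3 - <<'E'
from h import *
go()
a=snap('scene');w=snap('wrist')
k=cv2.resize(a['img'][150:270,240:400],(560,420),interpolation=2)
cv2.imwrite('pics/m1.png',cv2.resize(np.hstack([k,w['img']]),(800,300))[:,:,::-1])
E
```

```text
t 3.4 p [ 0.6262 -0.1486  0.0335] th 33.9 tilt 0.05 q [-24.  41.  73.  -0.  66. -58.] F [ 0.1  0.9 -1. ] T [-0.03 -0.01 -0.01] gap 0.0203
xyz units [0. 0. 0.] mm 0 wz units None
```

View pics/m1.png

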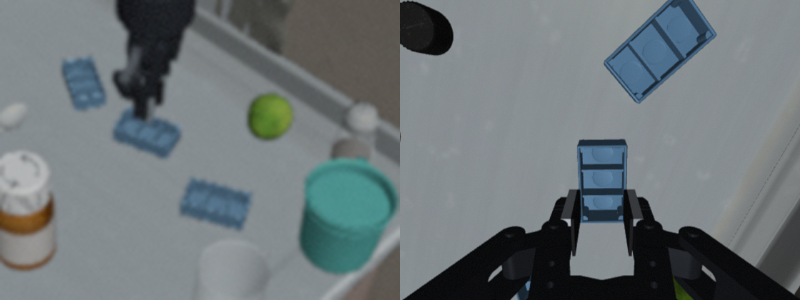

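The wrist half shows T2 aligned with the pads but apparently shifted along its length, or below the tips. Measuring it.

```bash
python3 - <<'E'
from h import *
s=snap('wrist');trays(s,(0,0,560,420),.02);
go()
for x in (s,snap('scene')):
  for dx in (-.011,.011):
    p=proj(x,np.array([.6262,-.1486,.009])+0); 
  print(p)
trays(snap('scene'),(250,160,350,250),.018)
E
```

```text
tray c 620.1 -268.3 size 9.3 27.4 ang 112.5 [168. 401.]
tray c 624.6 -146.4 size 35.4 67.0 ang 124.6 [276. 228.]
tray c 602.3 -49.7 size 63.7 35.7 ang 75.8 [370.  67.]
t 3.55 p [ 0.6261 -0.1485  0.0331] th 33.89 tilt 0.01 q [-24.  41.  73.   0.  66. -58.] F [ 0.2 -0.   0.3] T [-0.02 -0.01  0.02] gap 0.0425
xyz units [0. 0. 0.] mm 0 wz units None
(np.float64(283.33224046690196), np.float64(253.03848591206906))
(np.float64(297.9492154949753), np.float64(203.67556632527442))
tray c 635.0 -267.5 size 42.3 60.1 ang 132.2 [326. 231.]
tray c 623.8 -152.4 size 42.8 62.7 ang 124.5 [298. 203.]
tray c 601.7 -55.5 size 71.5 31.7 ang 75.2 [274. 184.]
```

T2 hasn't moved, so the pads closed over its rim because the tips sit higher when open. I'll go lower and close again, with the closure limited.

arm_command([
  {"dx": 0, "dy": 0, "dz": 0, "wx": 0, "wy": 0, "wz": 0, "grip": 60},
  {"dx": 0, "dy": 0, "dz": 0.023, "wx": 0, "wy": 0, "wz": 0, "grip": 60},
  {"dx": 0, "dy": 0, "dz": 0, "wx": 0, "wy": 0, "wz": 0, "grip": 100},
  {"dx": 0, "dy": 0, "dz": 0, "wx": 0, "wy": 0, "wz": 0, "grip": 165},
  {"dx": 0, "dy": 0, "dz": 0, "wx": 0, "wy": 0, "wz": 0, "grip": 165},
  {"dx": 0, "dy": 0, "dz": 0, "wx": 0, "wy": 0, "wz": 0, "grip": 165},
])

```text
time: 4.25
tcp_pos: [0.6261, -0.1485, 0.0261]
ee_rot: [0.47, 0.882, 0.0, 0.0]
wrist_force: [-0.5, -0.1, -0.3]
finger_gap: 0.0306
```

```bash
python3 - <<'E'
from h import *
go()
trays(snap('wrist'),(0,0,560,420),.02)
E
```

```text
t 4.25 p [ 0.6261 -0.1485  0.0261] th 33.88 tilt 0.01 q [-24.  41.  73.  -0.  66. -58.] F [-0.5 -0.1 -0.3] T [-0.06 -0.02 -0.04] gap 0.0306
xyz units [0. 0. 0.] mm 0 wz units None
tray c 623.2 -259.9 size 30.3 11.7 ang 88.3 [172. 404.]
tray c 624.5 -146.5 size 35.6 67.4 ang 124.2 [280. 245.]
tray c 602.3 -49.6 size 63.8 35.7 ang 75.9 [371.  67.]
```

```bash
python3 - <<'E'
from h import *
s=snap('wrist')
cv2.imwrite('pics/m2.png',cv2.resize(s['img'][160:420,160:420],(780,600) if 0 else (600,600),interpolation=2)[:,:,::-1])
E
```

```text
(no output)
```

View pics/m2.png

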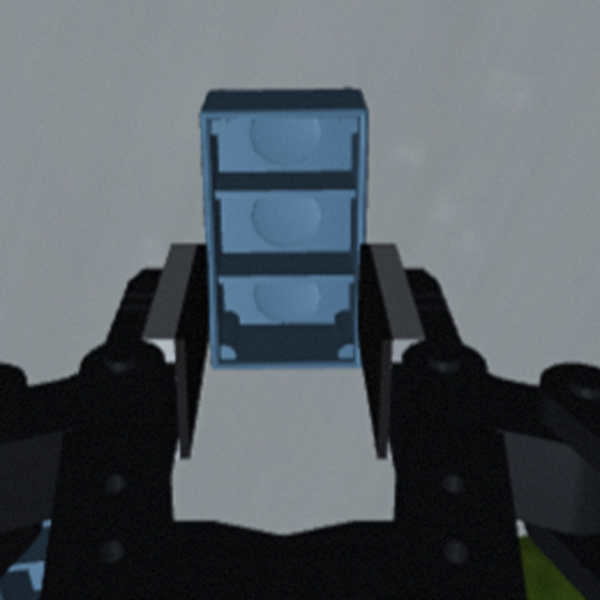

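```bash
python3 - <<'E'
from h import *
s=snap('wrist');st=r.get_state();R=Ro.from_quat(st['ee_rot']).as_matrix();p=st['tcp_pos']
f=lambda X:((np.array(proj(s,X))-160)*600/260).round(0)
for z in(.025,.018,.012,.006,0):
  for x in(-.011,.011): print(z,x,[f(p+R@[x,y,z]).tolist() for y in(-.018,-.015,.015,.018)])
print('cam',R.T@(-np.array(s['R']).T@np.array(s['t'])-p),'tilt',R.T@np.array(s['R'])[2], r.get_state()['finger_gap'])
E
```

```text
0.025 -0.011 [[213.0, 253.0], [225.0, 253.0], [344.0, 253.0], [356.0, 253.0]]
0.025 0.011 [[210.0, 171.0], [223.0, 171.0], [346.0, 171.0], [359.0, 171.0]]
0.018 -0.011 [[210.0, 266.0], [223.0, 266.0], [346.0, 266.0], [359.0, 266.0]]
0.018 0.011 [[208.0, 182.0], [221.0, 182.0], [349.0, 182.0], [362.0, 182.0]]
0.012 -0.011 [[208.0, 278.0], [221.0, 278.0], [348.0, 278.0], [361.0, 278.0]]
0.012 0.011 [[205.0, 191.0], [219.0, 191.0], [351.0, 191.0], [364.0, 191.0]]
0.006 -0.011 [[206.0, 291.0], [219.0, 291.0], [351.0, 291.0], [364.0, 291.0]]
0.006 0.011 [[203.0, 201.0], [216.0, 201.0], [353.0, 201.0], [367.0, 202.0]]
0 -0.011 [[203.0, 304.0], [217.0, 304.0], [353.0, 304.0], [366.0, 304.0]]
0 0.011 [[200.0, 212.0], [214.0, 212.0], [356.0, 212.0], [370.0, 212.0]]
cam [ 0.07771233 -0.00066413 -0.15380461] tilt [-3.01797249e-01  5.74867223e-04  9.53371958e-01] 0.030713582678775147
```

By evidence the tips were still above the rim at TCP z=0.026 (no contact, and the scene view puts them about 0.03). Lowering 13 mm is still safe, so I try that.

arm_command([
  {"dx": 0, "dy": 0, "dz": 0, "wx": 0, "wy": 0, "wz": 0, "grip": 80},
  {"dx": 0, "dy": 0, "dz": 0, "wx": 0, "wy": 0, "wz": 0, "grip": 80},
  {"dx": 0, "dy": 0, "dz": 0.043, "wx": 0, "wy": 0, "wz": 0, "grip": 80},
  {"dx": 0, "dy": 0, "dz": 0, "wx": 0, "wy": 0, "wz": 0, "grip": 165},
  {"dx": 0, "dy": 0, "dz": 0, "wx": 0, "wy": 0, "wz": 0, "grip": 165},
  {"dx": 0, "dy": 0, "dz": 0, "wx": 0, "wy": 0, "wz": 0, "grip": 165},
])

```text
time: 5.0
tcp_pos: [0.6261, -0.1485, 0.0131]
ee_rot: [0.47, 0.882, 0.0, -0.0]
wrist_force: [-0.2, -0.1, 0.5]
finger_gap: 0.0301
```

```bash
python3 - <<'E'
from h import *
go()
s=snap('wrist');trays(s,(0,0,560,420),.02)
a=snap('scene');k=cv2.resize(a['img'][165:235,250:350],(600,420),interpolation=2)
w=cv2.resize(s['img'][160:420,160:420],(420,420))
cv2.imwrite('pics/m3.png',cv2.resize(np.hstack([k,w]),(800,330))[:,:,::-1])
E
```

```text
t 5.0 p [ 0.6261 -0.1485  0.0131] th 33.88 tilt 0.0 q [-24.  42.  73.   0.  64. -58.] F [-0.2 -0.1  0.5] T [ 0.    0.01 -0.02] gap 0.0301
xyz units [0. 0. 0.] mm 0 wz units None
tray c 620.0 -246.5 size 29.4 10.5 ang 87.6 [173. 401.]
tray c 624.4 -146.4 size 35.7 67.9 ang 124.6 [284. 269.]
tray c 602.3 -49.6 size 64.1 35.7 ang 75.9 [376.  68.]
```

View pics/m3.png

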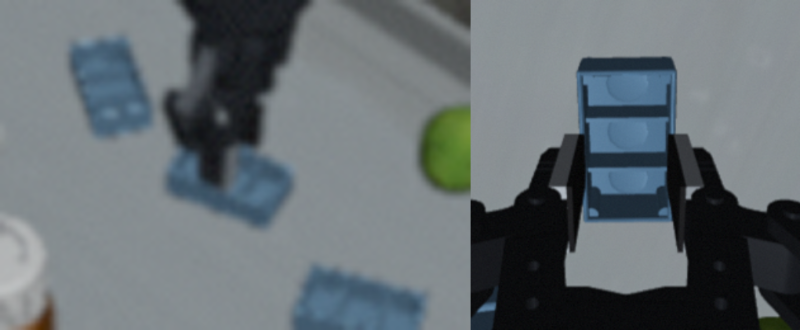

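```bash
python3 - <<'E'
from h import *
a=dict(np.load('s0.npz'));st=r.get_state();R=Ro.from_quat(st['ee_rot']).as_matrix();p=st['tcp_pos']
f=lambda X:((np.array(proj(a,X))-[250,165])*4.706).round(0).tolist()
for y in(-.015,.015):
  for z in(-.02,-.01,0,.012): print(y,z,'world z',round(p[2]-z,3),[f(p+R@[x,y,z]) for x in(-.011,.011)])
for c in((.602,-.0505),(.625,-.1485)): print('tray top centre',f((*c,.02)))
E
```

```text
-0.015 -0.02 world z 0.033 [[234.0, 176.0], [198.0, 162.0]]
-0.015 -0.01 world z 0.023 [[233.0, 188.0], [197.0, 175.0]]
-0.015 0 world z 0.013 [[232.0, 201.0], [196.0, 187.0]]
-0.015 0.012 world z 0.001 [[231.0, 215.0], [196.0, 202.0]]
0.015 -0.02 world z 0.033 [[257.0, 141.0], [222.0, 128.0]]
0.015 -0.01 world z 0.023 [[256.0, 154.0], [221.0, 141.0]]
0.015 0 world z 0.013 [[255.0, 166.0], [220.0, 153.0]]
0.015 0.012 world z 0.001 [[254.0, 181.0], [219.0, 168.0]]
tray top centre [105.0, 75.0]
tray top centre [225.0, 169.0]
```

Both cameras put the real tips about 17 mm behind the reported TCP, so tip_extent doesn't match. I lower another 16 mm and close.

arm_command([
  {"dx": 0, "dy": 0, "dz": 0, "wx": 0, "wy": 0, "wz": 0, "grip": 80},
  {"dx": 0, "dy": 0, "dz": 0, "wx": 0, "wy": 0, "wz": 0, "grip": 80},
  {"dx": 0, "dy": 0, "dz": 0.053, "wx": 0, "wy": 0, "wz": 0, "grip": 80},
  {"dx": 0, "dy": 0, "dz": 0, "wx": 0, "wy": 0, "wz": 0, "grip": 80},
  {"dx": 0, "dy": 0, "dz": 0, "wx": 0, "wy": 0, "wz": 0, "grip": 165},
  {"dx": 0, "dy": 0, "dz": 0, "wx": 0, "wy": 0, "wz": 0, "grip": 165},
  {"dx": 0, "dy": 0, "dz": 0, "wx": 0, "wy": 0, "wz": 0, "grip": 165},
])

```text
time: 5.8
tcp_pos: [0.6263, -0.1486, -0.0021]
ee_rot: [0.47, 0.882, 0.0, 0.001]
wrist_force: [-0.1, -0.3, 1.9]
finger_gap: 0.0354
```

```bash
python3 - <<'E'
from h import *
print(r.tip_extent)
go(.6022,-.0500,None,-14.3)
E
```

```text
0.025
t 5.8 p [ 0.6263 -0.1486 -0.0021] th 33.88 tilt 0.06 q [-24.  43.  74.  -0.  62. -58.] F [-0.1 -0.3  1.9] T [0.   0.05 0.02] gap 0.0354
xyz units [ 3.177e-01  1.165e-01 -2.000e-04] mm 102 wz units 0.8031
```

T2 is gripped and squared (gap 35 mm), so the working TCP z is about -0.002. Next is T1 at (602,-50), jaw angle -14.3°.

arm_command([
  {"dx": 0, "dy": 0, "dz": 0, "wx": 0, "wy": 0, "wz": 0, "grip": 80},
  {"dx": 0, "dy": 0, "dz": 0, "wx": 0, "wy": 0, "wz": 0, "grip": 80},
  {"dx": 0, "dy": 0, "dz": -0.12, "wx": 0, "wy": 0, "wz": 0, "grip": 80},
  {"dx": 0.106, "dy": 0.039, "dz": 0, "wx": 0, "wy": 0, "wz": 0, "grip": 80},
  {"dx": 0.106, "dy": 0.039, "dz": 0, "wx": 0, "wy": 0, "wz": 0, "grip": 80},
  {"dx": 0.106, "dy": 0.039, "dz": 0, "wx": 0, "wy": 0, "wz": 0, "grip": 80},
  {"dx": 0, "dy": 0, "dz": 0, "wx": 0, "wy": 0, "wz": 0.134, "grip": 80},
  {"dx": 0, "dy": 0, "dz": 0, "wx": 0, "wy": 0, "wz": 0.134, "grip": 80},
  {"dx": 0, "dy": 0, "dz": 0, "wx": 0, "wy": 0, "wz": 0.134, "grip": 80},
  {"dx": 0, "dy": 0, "dz": 0, "wx": 0, "wy": 0, "wz": 0.134, "grip": 80},
  {"dx": 0, "dy": 0, "dz": 0, "wx": 0, "wy": 0, "wz": 0.134, "grip": 80},
  {"dx": 0, "dy": 0, "dz": 0, "wx": 0, "wy": 0, "wz": 0.134, "grip": 80},
  {"dx": 0, "dy": 0, "dz": 0.125, "wx": 0, "wy": 0, "wz": 0, "grip": 80},
  {"dx": 0, "dy": 0, "dz": 0, "wx": 0, "wy": 0, "wz": 0, "grip": 80},
  {"dx": 0, "dy": 0, "dz": 0, "wx": 0, "wy": 0, "wz": 0, "grip": 165},
  {"dx": 0, "dy": 0, "dz": 0, "wx": 0, "wy": 0, "wz": 0, "grip": 165},
  {"dx": 0, "dy": 0, "dz": 0, "wx": 0, "wy": 0, "wz": 0, "grip": 165},
])

```text
time: 7.5
tcp_pos: [0.6026, -0.0499, -0.003]
ee_rot: [0.79, 0.613, 0.001, 0.001]
wrist_force: [-0.3, 0.1, -1.0]
finger_gap: 0.0356
```

```bash
python3 - <<'E'
from h import *
s=snap('wrist');trays(s,(0,0,560,420),.02)
u=np.array([-.558,.830]);t=np.array([.6256,-.1475])
p=t+u*(.064+.012);go(p[0],p[1],None,33.9)
E
```

```text
tray c 640.0 -128.4 size 6.7 15.2 ang 123.9 [399. 412.]
tray c 602.7 -45.9 size 67.8 35.7 ang 75.6 [271. 264.]
t 7.55 p [ 0.6026 -0.0499 -0.003 ] th -14.35 tilt 0.12 q [-16.  41.  81.  -0.  58.  -2.] F [-0.6  0.2  3.5] T [0.01 0.07 0.02] gap 0.0356
xyz units [-1.276e-01 -3.400e-02 -1.000e-04] mm 40 wz units -0.8042
```

T1 is gripped, so rotate in place, shift onto the row line, and slide against T2 with about 3 mm of overtravel.

arm_command([
  {"dx": 0, "dy": 0, "dz": -0.01, "wx": 0, "wy": 0, "wz": -0.134, "grip": 165},
  {"dx": 0, "dy": 0, "dz": 0, "wx": 0, "wy": 0, "wz": -0.134, "grip": 165},
  {"dx": 0, "dy": 0, "dz": 0, "wx": 0, "wy": 0, "wz": -0.134, "grip": 165},
  {"dx": 0, "dy": 0, "dz": 0, "wx": 0, "wy": 0, "wz": -0.134, "grip": 165},
  {"dx": 0, "dy": 0, "dz": 0, "wx": 0, "wy": 0, "wz": -0.134, "grip": 165},
  {"dx": 0, "dy": 0, "dz": 0, "wx": 0, "wy": 0, "wz": -0.134, "grip": 165},
  {"dx": 0, "dy": -0.059, "dz": 0, "wx": 0, "wy": 0, "wz": 0, "grip": 165},
  {"dx": 0, "dy": -0.059, "dz": 0, "wx": 0, "wy": 0, "wz": 0, "grip": 165},
  {"dx": -0.04, "dy": 0, "dz": 0, "wx": 0, "wy": 0, "wz": 0, "grip": 165},
  {"dx": -0.03, "dy": 0, "dz": 0, "wx": 0, "wy": 0, "wz": 0, "grip": 165},
  {"dx": -0.02, "dy": 0, "dz": 0, "wx": 0, "wy": 0, "wz": 0, "grip": 165},
  {"dx": -0.01, "dy": 0, "dz": 0, "wx": 0, "wy": 0, "wz": 0, "grip": 165},
  {"dx": -0.01, "dy": 0, "dz": 0.005, "wx": 0, "wy": 0, "wz": 0, "grip": 165},
  {"dx": 0, "dy": 0, "dz": 0, "wx": 0, "wy": 0, "wz": 0, "grip": 165},
])

```text
time: 8.95
tcp_pos: [0.5915, -0.0968, -0.0026]
ee_rot: [0.47, 0.883, 0.0, 0.0]
wrist_force: [0.4, -0.5, 2.1]
finger_gap: 0.0356
```

```bash
python3 - <<'E'
from h import *
s=snap('wrist','w4.png');trays(s,(0,0,560,420),.02)
go(.636,-.2645,None,42.5)
E
```

```text
tray c 594.7 -102.8 size 35.8 90.1 ang 123.9 [276. 304.]
t 9.0 p [ 0.5914 -0.0968 -0.0026] th 33.9 tilt 0.05 q [-21.  40.  82.  -0.  58. -55.] F [ 0.4 -0.2  0.9] T [-0.13 -0.06  0.07] gap 0.0352
xyz units [-5.468e-01 -1.885e-01  3.000e-04] mm 174 wz units -0.1433
```

T1 and T2 form one continuous blob at 123.9°. Next I release and fetch T3.

arm_command([
  {"dx": 0, "dy": 0, "dz": 0, "wx": 0, "wy": 0, "wz": 0, "grip": 80},
  {"dx": 0, "dy": 0, "dz": 0, "wx": 0, "wy": 0, "wz": 0, "grip": 80},
  {"dx": 0, "dy": 0, "dz": -0.12, "wx": 0, "wy": 0, "wz": 0, "grip": 80},
  {"dx": -0.1367, "dy": -0.0471, "dz": 0, "wx": 0, "wy": 0, "wz": 0, "grip": 80},
  {"dx": -0.1367, "dy": -0.0471, "dz": 0, "wx": 0, "wy": 0, "wz": 0, "grip": 80},
  {"dx": -0.1367, "dy": -0.0471, "dz": 0, "wx": 0, "wy": 0, "wz": 0, "grip": 80},
  {"dx": -0.1367, "dy": -0.0471, "dz": 0, "wx": 0, "wy": 0, "wz": 0, "grip": 80},
  {"dx": 0, "dy": 0, "dz": 0, "wx": 0, "wy": 0, "wz": -0.072, "grip": 80},
  {"dx": 0, "dy": 0, "dz": 0, "wx": 0, "wy": 0, "wz": -0.072, "grip": 80},
  {"dx": 0, "dy": 0, "dz": 0.118, "wx": 0, "wy": 0, "wz": 0, "grip": 80},
  {"dx": 0, "dy": 0, "dz": 0, "wx": 0, "wy": 0, "wz": 0, "grip": 80},
  {"dx": 0, "dy": 0, "dz": 0, "wx": 0, "wy": 0, "wz": 0, "grip": 165},
  {"dx": 0, "dy": 0, "dz": 0, "wx": 0, "wy": 0, "wz": 0, "grip": 165},
  {"dx": 0, "dy": 0, "dz": 0, "wx": 0, "wy": 0, "wz": 0, "grip": 165},
])

```text
time: 10.4
tcp_pos: [0.6361, -0.2647, -0.0008]
ee_rot: [0.403, 0.915, -0.0, 0.001]
wrist_force: [-0.4, 0.3, 0.1]
finger_gap: 0.0355
```

```bash
python3 - <<'E'
from h import *
s=snap('wrist');trays(s,(0,0,560,420),.02)
go(None,None,None,33.9)
p=r.get_state()['tcp_pos'][:2];u=np.array([-.558,.830]);v=np.array([.830,.558]);t=np.array([.5914,-.0968])-.128*u
print('need along u,v units',((t-p)@u/.3).round(4),((t-p)@v/.3).round(4))
E
```

```text
tray c 635.3 -264.7 size 36.7 70.2 ang 131.2 [295. 272.]
tray c 625.4 -154.1 size 41.2 55.9 ang 123.8 [474.  90.]
t 10.45 p [ 0.636  -0.2647 -0.001 ] th 42.52 tilt 0.1 q [-32.  47.  65.   0.  68. -75.] F [1.1 0.2 2.3] T [ 0.01 -0.09 -0.05] gap 0.0356
xyz units [0. 0. 0.] mm 0 wz units 0.1437
need along u,v units 0.1207 0.189
```

arm_command([
  {"dx": 0, "dy": 0, "dz": -0.006, "wx": 0, "wy": 0, "wz": 0.072, "grip": 165},
  {"dx": 0, "dy": 0, "dz": 0, "wx": 0, "wy": 0, "wz": 0.072, "grip": 165},
  {"dx": 0, "dy": 0.063, "dz": 0, "wx": 0, "wy": 0, "wz": 0, "grip": 165},
  {"dx": 0, "dy": 0.063, "dz": 0, "wx": 0, "wy": 0, "wz": 0, "grip": 165},
  {"dx": 0, "dy": 0.063, "dz": 0, "wx": 0, "wy": 0, "wz": 0, "grip": 165},
  {"dx": 0.04, "dy": 0, "dz": 0, "wx": 0, "wy": 0, "wz": 0, "grip": 165},
  {"dx": 0.04, "dy": 0, "dz": 0, "wx": 0, "wy": 0, "wz": 0, "grip": 165},
  {"dx": 0.03, "dy": 0, "dz": 0, "wx": 0, "wy": 0, "wz": 0, "grip": 165},
  {"dx": 0.01, "dy": 0, "dz": 0, "wx": 0, "wy": 0, "wz": 0, "grip": 165},
  {"dx": 0.01, "dy": 0, "dz": 0.008, "wx": 0, "wy": 0, "wz": 0, "grip": 165},
  {"dx": 0.004, "dy": 0, "dz": 0, "wx": 0, "wy": 0, "wz": 0, "grip": 165},
  {"dx": 0, "dy": 0, "dz": 0, "wx": 0, "wy": 0, "wz": 0, "grip": 165},
  {"dx": 0, "dy": 0, "dz": 0, "wx": 0, "wy": 0, "wz": 0, "grip": 80},
  {"dx": 0, "dy": 0, "dz": 0, "wx": 0, "wy": 0, "wz": 0, "grip": 80},
  {"dx": 0, "dy": 0, "dz": -0.16, "wx": 0, "wy": 0, "wz": 0, "grip": 0},
  {"dx": 0, "dy": 0, "dz": -0.16, "wx": 0, "wy": 0, "wz": 0, "grip": 0},
  {"dx": 0, "dy": 0, "dz": -0.16, "wx": 0, "wy": 0, "wz": 0, "grip": 0},
  {"dx": 0, "dy": 0, "dz": -0.16, "wx": 0, "wy": 0, "wz": 0, "grip": 0},
])

```text
time: 12.25
tcp_pos: [0.6598, -0.1994, 0.1911]
ee_rot: [0.47, 0.882, 0.0, -0.0]
wrist_force: [0.4, -0.3, 0.5]
finger_gap: 0.0853
```

```bash
python3 - <<'E'
from h import *
s=snap('wrist','w5.png');trays(s,(0,0,560,420),.02)
np.savez('w5.npz',**{k:np.array(v) for k,v in s.items()})
go(.451,-.217,None,None)
E
```

```text
tray c 624.9 -147.4 size 35.6 190.5 ang 123.5 [295. 113.]
t 12.3 p [ 0.6621 -0.2005  0.2007] th 33.89 tilt 0.79 q [-27.  37.  51.   0.  91. -61.] F [-0.2  0.5  6.9] T [-0.03 -0.01  0.05] gap 0.0853
xyz units [ 0.3465 -0.6149 -0.0084] mm 212 wz units None
```

View pics/w5.png

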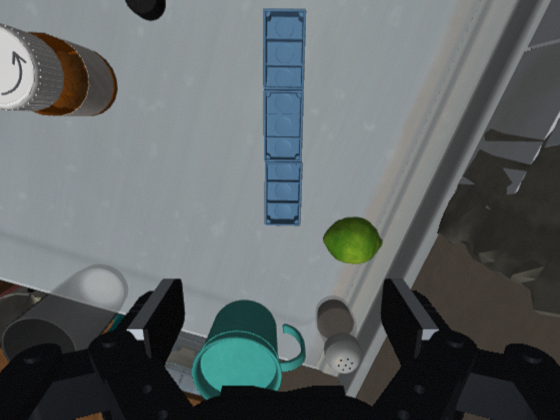

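The view shows the trays as one straight row (190.5 × 35.6 mm, x≈285 px), end to end, and nothing else moved. Next I hover over the bottle.

arm_command([
  {"dx": 0.0693, "dy": -0.123, "dz": 0, "wx": 0, "wy": 0, "wz": 0, "grip": 0},
  {"dx": 0.0693, "dy": -0.123, "dz": 0, "wx": 0, "wy": 0, "wz": 0, "grip": 0},
  {"dx": 0.0693, "dy": -0.123, "dz": 0, "wx": 0, "wy": 0, "wz": 0, "grip": 0},
  {"dx": 0.0693, "dy": -0.123, "dz": 0, "wx": 0, "wy": 0, "wz": 0, "grip": 0},
  {"dx": 0.0693, "dy": -0.123, "dz": 0, "wx": 0, "wy": 0, "wz": 0, "grip": 0},
  {"dx": 0, "dy": 0, "dz": 0, "wx": 0, "wy": 0, "wz": 0, "grip": 0},
  {"dx": 0, "dy": 0, "dz": 0, "wx": 0, "wy": 0, "wz": 0, "grip": 0},
])

```text
time: 13.0
tcp_pos: [0.4488, -0.2164, 0.1895]
ee_rot: [0.471, 0.882, 0.0, 0.0]
wrist_force: [0.1, 0.5, 1.2]
finger_gap: 0.085
```

```bash
python3 - <<'E'
from h import *
s=snap('wrist','w6.png')
h=cv2.cvtColor(s['img'],cv2.COLOR_RGB2HSV);m=cv2.inRange(h,(0,0,195),(180,60,255));m=cv2.morphologyEx(m,cv2.MORPH_OPEN,np.ones((3,3)))
for c in cv2.findContours(m,0,2)[0]:
    if cv2.contourArea(c)>800:
        P=np.array([ray(s,u,v,.109)[:2] for u,v in c[:,0].astype(float)],np.float32)*1000
        print(cv2.boundingRect(c),cv2.minEnclosingCircle(P),cv2.fitEllipse(P))
print(proj(s,(.451,-.217,.109)))
go(.451,-.217,.07)
E
```

```text
(np.float64(285.0382599977768), np.float64(223.8658605161188))
t 13.05 p [ 0.4495 -0.2164  0.1894] th 33.86 tilt 0.05 q [-39.  18.  85.   0.  76. -73.] F [ 0.1  0.5 -0.4] T [-0.   -0.02  0.04] gap 0.085
xyz units [-0.0042  0.0028  0.398 ] mm 119 wz units None
```

View pics/w6.png

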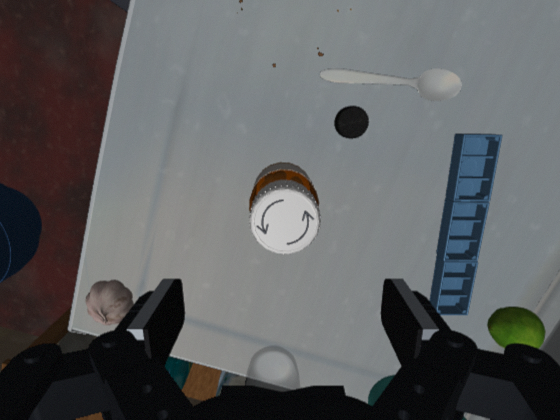

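The cap's top disc is at about (285,220), roughly 3 mm off the predicted (285,224). I'll refine with a circle fit.

```bash
python3 - <<'E'
from h import *
s=snap('wrist')
print(s['img'][215,265],s['img'][240,230],s['img'][178,285])
h=cv2.cvtColor(s['img'],cv2.COLOR_RGB2HSV);t=int((int(s['img'][205,285].max())+int(s['img'][240,230].max()))/2)
m=(h[:,:,2]>t).astype(np.uint8);m[:,:240]=0;m[:,330:]=0;m[:170]=0;m[265:]=0
c=max(cv2.findContours(m,0,2)[0],key=cv2.contourArea)[:,0].astype(float)
P=np.array([ray(s,u,v,.109)[:2] for u,v in c])
from scipy.optimize import least_squares
# near half and sides only belong to the top rim
k=c[:,1]>218
f=least_squares(lambda q:np.hypot(P[k,0]-q[0],P[k,1]-q[1])-q[2],[.45,-.215,.026],loss='soft_l1',f_scale=.001)
print(t,cv2.boundingRect(c.astype(np.int32)),f.x.round(4),f.cost)
g=least_squares(lambda q:np.hypot(P[k,0]-q[0],P[k,1]-q[1])-.026,[.45,-.215]);print(g.x.round(4))
go(g.x[0],g.x[1],.07)
E
```

```text
[199 198 198] [137 137 136] [81 47 22]
166 (250, 189, 68, 64) [ 0.4496 -0.2162  0.0242] 1.7755783588934906e-06
[ 0.4481 -0.2143]
t 13.1 p [ 0.4498 -0.2163  0.1892] th 33.9 tilt 0.03 q [-39.  18.  85.   0.  76. -73.] F [-0.1 -0.4 -0.3] T [ 0.04 -0.01 -0.03] gap 0.0855
xyz units [ 0.0087 -0.0012  0.3974] mm 119 wz units None
```

arm_command([
  {"dx": 0.004, "dy": 0, "dz": 0.1, "wx": 0, "wy": 0, "wz": 0, "grip": 40},
  {"dx": 0, "dy": 0, "dz": 0.1, "wx": 0, "wy": 0, "wz": 0, "grip": 40},
  {"dx": 0, "dy": 0, "dz": 0.1, "wx": 0, "wy": 0, "wz": 0, "grip": 40},
  {"dx": 0, "dy": 0, "dz": 0.067, "wx": 0, "wy": 0, "wz": 0, "grip": 40},
  {"dx": 0, "dy": 0, "dz": 0.03, "wx": 0, "wy": 0, "wz": 0, "grip": 40},
  {"dx": 0, "dy": 0, "dz": 0, "wx": 0, "wy": 0, "wz": 0, "grip": 40},
  {"dx": 0, "dy": 0, "dz": 0, "wx": 0, "wy": 0, "wz": 0, "grip": 150},
  {"dx": 0, "dy": 0, "dz": 0, "wx": 0, "wy": 0, "wz": 0, "grip": 150},
  {"dx": 0, "dy": 0, "dz": 0, "wx": 0, "wy": 0, "wz": 0, "grip": 150},
  {"dx": 0, "dy": 0, "dz": 0, "wx": 0, "wy": 0, "wz": 0, "grip": 150},
], newtons=60)

```text
time: 14.1
tcp_pos: [0.449, -0.2155, 0.0711]
ee_rot: [0.47, 0.882, -0.0, 0.001]
wrist_force: [0.8, -0.1, 5.6]
finger_gap: 0.0508
```

```bash
python3 - <<'E'
from h import *
s=snap('wrist');go()
a=snap('scene')
k=cv2.resize(a['img'][175:275,200:300],(420,420),interpolation=2)
w=s['img'][120:400,140:420];w=cv2.resize(w,(420,420))
cv2.imwrite('pics/m7.png',cv2.resize(np.hstack([k,w]),(800,400))[:,:,::-1])
E
```

```text
t 14.15 p [ 0.449  -0.2155  0.0709] th 33.88 tilt 0.13 q [-39.  26.  95.   0.  58. -73.] F [ 1.6 -0.2  4.8] T [-0.04 -0.29  0.01] gap 0.0507
xyz units [0. 0. 0.] mm 0 wz units None
```

View pics/m7.png

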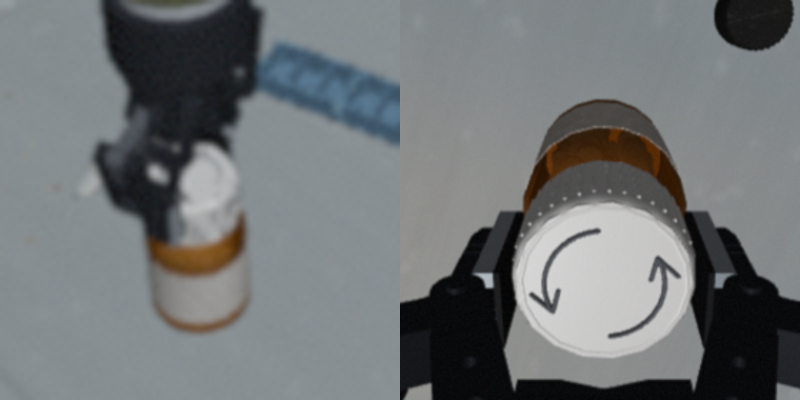

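The cap is gripped at its ribs, with a 51 mm gap and the arrows visible. Next I press down 4.7 mm.

arm_command([
  {"dx": 0, "dy": 0, "dz": 0.008, "wx": 0, "wy": 0, "wz": 0, "grip": 150},
  {"dx": 0, "dy": 0, "dz": 0.008, "wx": 0, "wy": 0, "wz": 0, "grip": 150},
  {"dx": 0, "dy": 0, "dz": 0, "wx": 0, "wy": 0, "wz": 0, "grip": 150},
  {"dx": 0, "dy": 0, "dz": 0, "wx": 0, "wy": 0, "wz": 0, "grip": 150},
], newtons=60)

```text
time: 14.6
tcp_pos: [0.449, -0.2156, 0.066]
ee_rot: [0.47, 0.882, -0.0, 0.001]
wrist_force: [0.9, -0.1, 7.3]
finger_gap: 0.0504
```

```bash
python3 - <<'E'
from h import *
go()
E
```

```text
t 14.6 p [ 0.449  -0.2156  0.066 ] th 33.88 tilt 0.13 q [-39.  27.  96.   0.  57. -73.] F [ 0.9 -0.1  7.3] T [-0.04 -0.2   0.03] gap 0.0504
xyz units [0. 0. 0.] mm 0 wz units None
```

About 7.3 N of reaction, which implies roughly 4 mm pressed. I add a touch and begin turning.

arm_command([
  {"dx": 0, "dy": 0, "dz": 0.002, "wx": 0, "wy": 0, "wz": 0, "grip": 150},
  {"dx": 0, "dy": 0, "dz": 0, "wx": 0, "wy": 0, "wz": -0.08, "grip": 150},
  {"dx": 0, "dy": 0, "dz": 0, "wx": 0, "wy": 0, "wz": -0.08, "grip": 150},
  {"dx": 0, "dy": 0, "dz": 0, "wx": 0, "wy": 0, "wz": -0.08, "grip": 150},
], newtons=60)

```text
time: 15.0
tcp_pos: [0.4486, -0.2155, 0.0655]
ee_rot: [0.354, 0.935, -0.0, 0.001]
wrist_force: [-0.2, -0.1, 11.1]
finger_gap: 0.0506
```

```bash
python3 - <<'E'
from h import *
go()
s=snap('wrist');cv2.imwrite('pics/w8.png',s['img'][:,:,::-1])
# bottle label / cap features: save for comparison
go()
E
```

```text
t 15.0 p [ 0.4486 -0.2155  0.0655] th 48.48 tilt 0.08 q [-39.  27.  96.  -0.  57. -88.] F [-0.2 -0.1 11.1] T [ 0.03  0.2  -0.05] gap 0.0506
xyz units [0. 0. 0.] mm 0 wz units None
t 15.05 p [ 0.4486 -0.2155  0.0655] th 48.74 tilt 0.09 q [-39.  27.  96.  -0.  57. -88.] F [ 0.6  0.  10.8] T [-0.04  0.11  0.06] gap 0.0505
xyz units [0. 0. 0.] mm 0 wz units None
```

Force rose to 11 N, near the stop, so I ease up 0.5 mm and finish the turn to about 63°.

arm_command([
  {"dx": 0, "dy": 0, "dz": -0.0017, "wx": 0, "wy": 0, "wz": 0, "grip": 150},
  {"dx": 0, "dy": 0, "dz": 0, "wx": 0, "wy": 0, "wz": -0.1, "grip": 150},
  {"dx": 0, "dy": 0, "dz": 0, "wx": 0, "wy": 0, "wz": -0.1, "grip": 150},
], newtons=60)

```text
time: 15.35
tcp_pos: [0.4486, -0.2155, 0.0659]
ee_rot: [0.254, 0.967, -0.0, 0.001]
wrist_force: [0.7, 0.3, 8.0]
finger_gap: 0.0507
```

```bash
python3 - <<'E'
from h import *
go()
s=snap('scene');np.savez('s1.npz',**{k:np.array(v) for k,v in s.items()})
a=np.load('s0.npz')['img']
print(np.abs(a[238:262,236:264].astype(int)-s['img'][238:262,236:264]).mean(), np.abs(a[238:262,270:298].astype(int)-s['img'][238:262,270:298]).mean())
for i in(242,248,254):print(a[i,234:266:2].mean(1).astype(int),'\n',s['img'][i,234:266:2].mean(1).astype(int))
go()
E
```

```text
t 15.35 p [ 0.4486 -0.2155  0.0659] th 60.52 tilt 0.09 q [ -39.   27.   96.   -0.   57. -100.] F [0.7 0.3 8. ] T [-0.02  0.09 -0.04] gap 0.0507
xyz units [0. 0. 0.] mm 0 wz units None
3.5203373015873014 3.5887896825396823
[137 126  99 102  85  69  68  66  69  73  88 117 136 131 127 138] 
 [141 130 103 104  89  71  68  68  72  76  94 121 139 132 132 141]
[137 134 103 114 126 133 140 141 145 149 147 145 138 128 119 137] 
 [141 138 108 116 129 136 143 145 148 151 151 149 142 132 122 142]
[137 137 135 104  96 121 137 140 142 143 129 108  86 125 136 136] 
 [140 140 138 107  98 123 140 145 146 147 133 114  90 127 141 139]
t 15.4 p [ 0.4486 -0.2155  0.0659] th 60.84 tilt 0.09 q [ -39.   27.   96.   -0.   57. -100.] F [-0.6  1.5  8.2] T [-0.09  0.05  0.05] gap 0.0504
xyz units [0. 0. 0.] mm 0 wz units None
```

Torque is about zero and the bottle hasn't shifted, so the cap is turning. I finish the turn, then lift gently as a test.

arm_command([
  {"dx": 0, "dy": 0, "dz": 0, "wx": 0, "wy": 0, "wz": -0.12, "grip": 150},
  {"dx": 0, "dy": 0, "dz": 0, "wx": 0, "wy": 0, "wz": -0.12, "grip": 150},
  {"dx": 0, "dy": 0, "dz": 0, "wx": 0, "wy": 0, "wz": -0.12, "grip": 150},
  {"dx": 0, "dy": 0, "dz": 0, "wx": 0, "wy": 0, "wz": -0.12, "grip": 150},
  {"dx": 0, "dy": 0, "dz": 0, "wx": 0, "wy": 0, "wz": -0.12, "grip": 150},
  {"dx": 0, "dy": 0, "dz": 0, "wx": 0, "wy": 0, "wz": 0, "grip": 150},
  {"dx": 0, "dy": 0, "dz": -0.015, "wx": 0, "wy": 0, "wz": 0, "grip": 150},
  {"dx": 0, "dy": 0, "dz": -0.015, "wx": 0, "wy": 0, "wz": 0, "grip": 150},
  {"dx": 0, "dy": 0, "dz": 0, "wx": 0, "wy": 0, "wz": 0, "grip": 150},
], newtons=60)

```text
time: 16.3
tcp_pos: [0.4484, -0.2152, 0.0745]
ee_rot: [-0.055, 0.998, -0.0, 0.0]
wrist_force: [1.3, -0.2, 2.2]
finger_gap: 0.0506
```

```bash
python3 - <<'E'
from h import *
go()
s=snap('scene')['img'];a=np.load('s0.npz')['img']
cv2.imwrite('pics/s2.png',s[:,:,::-1])
for i in(242,248,254,257,260):print(a[i,234:266:2].mean(1).astype(int),'\n',s[i,234:266:2].mean(1).astype(int))
go()
E
```

```text
t 16.3 p [ 0.4484 -0.2152  0.0745] th 96.28 tilt 0.02 q [ -39.   26.   95.   -0.   59. -136.] F [ 1.3 -0.2  2.2] T [-0.13 -0.11 -0.02] gap 0.0506
xyz units [0. 0. 0.] mm 0 wz units None
[137 126  99 102  85  69  68  66  69  73  88 117 136 131 127 138] 
 [141 128 104 103  89  70  70  68  73  77  94 126 139 134 131 141]
[137 134 103 114 126 133 140 141 145 149 147 145 138 128 119 137] 
 [140 138 107 117 129 136 143 146 149 151 151 150 142 131 122 141]
[137 137 135 104  96 121 137 140 142 143 129 108  86 125 136 136] 
 [141 140 138 106  98 125 139 145 147 147 134 114  92 128 140 139]
[138 137 137 137 128 108  95  88  85  92 112 128 137 139 137 136] 
 [141 142 142 140 133 111  97  90  88  95 117 131 142 141 140 140]
[138 138 137 137 138 138 138 138 138 139 139 139 140 138 138 138] 
 [142 141 141 140 141 141 142 144 144 143 143 143 142 142 141 141]
t 16.35 p [ 0.4484 -0.2152  0.0743] th 96.28 tilt 0.02 q [ -39.   26.   95.   -0.   59. -136.] F [ 0.4 -0.1  1.7] T [-0.13 -0.14 -0.04] gap 0.0504
xyz units [0. 0. 0.] mm 0 wz units None
```

Lifted 4 mm above shut with no downward pull and the bottle hasn't moved, so the cap is free. I lift another 45 mm.

arm_command([
  {"dx": 0, "dy": 0, "dz": -0.02, "wx": 0, "wy": 0, "wz": 0, "grip": 150},
  {"dx": 0, "dy": 0, "dz": -0.03, "wx": 0, "wy": 0, "wz": 0, "grip": 150},
  {"dx": 0, "dy": 0, "dz": -0.03, "wx": 0, "wy": 0, "wz": 0, "grip": 150},
  {"dx": 0, "dy": 0, "dz": -0.03, "wx": 0, "wy": 0, "wz": 0, "grip": 150},
  {"dx": 0, "dy": 0, "dz": -0.03, "wx": 0, "wy": 0, "wz": 0, "grip": 150},
  {"dx": 0, "dy": 0, "dz": -0.01, "wx": 0, "wy": 0, "wz": 0, "grip": 150},
  {"dx": 0, "dy": 0, "dz": 0, "wx": 0, "wy": 0, "wz": 0, "grip": 150},
  {"dx": 0, "dy": 0, "dz": 0, "wx": 0, "wy": 0, "wz": 0, "grip": 150},
], newtons=60)

```text
time: 17.15
tcp_pos: [0.4482, -0.215, 0.119]
ee_rot: [-0.055, 0.998, 0.0, -0.0]
wrist_force: [-0.5, 0.9, -0.2]
finger_gap: 0.0506
```

```bash
python3 - <<'E'
from h import *
go()
s=snap('scene');w=snap('wrist');t=snap('top');a=np.load('s0.npz')['img'];i=s['img']
for v in(248,257):print(a[v,234:266:2].mean(1).astype(int),'\n',i[v,234:266:2].mean(1).astype(int))
trays(t,(150,150,320,240))
k=cv2.resize(i[150:290,200:420],(630,401),interpolation=2)[:400,:400+60]
cv2.imwrite('pics/fin.png',np.hstack([cv2.resize(i[160:280,200:320],(400,400),interpolation=2),cv2.resize(w['img'][100:400,130:430],(400,400))])[:,:,::-1])
go()
E
```

```text
t 17.15 p [ 0.4482 -0.215   0.119 ] th 96.28 tilt 0.03 q [ -39.   23.   92.   -0.   66. -136.] F [-0.5  0.9 -0.2] T [ 0.01  0.04 -0.04] gap 0.0506
xyz units [0. 0. 0.] mm 0 wz units None
[137 134 103 114 126 133 140 141 145 149 147 145 138 128 119 137] 
 [141 140 109 116 130 140 144 146 150 151 151 150 143 133 123 142]
[138 137 137 137 128 108  95  88  85  92 112 128 137 139 137 136] 
 [141 142 142 141 133 110  98  89  89  95 116 131 141 143 141 141]
tray c 624.4 -148.1 size 34.1 186.8 ang 123.7 [235. 190.]
t 17.3 p [ 0.4482 -0.215   0.1189] th 96.28 tilt 0.05 q [ -39.   23.   92.   -0.   66. -136.] F [-0.5  0.3 -1. ] T [ 0.02 -0.04 -0.02] gap 0.0503
xyz units [0. 0. 0.] mm 0 wz units None
```

View pics/fin.png

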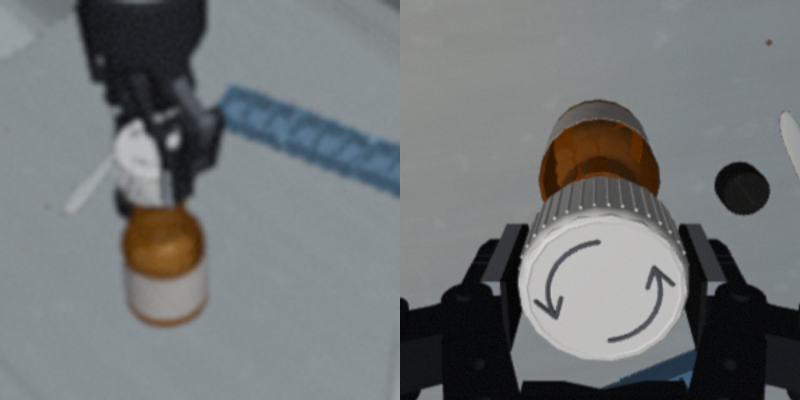

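The cap is off and held level above the open bottle, the bottle is standing where it was, and the tray row is intact. Handing in.

```bash
python3 -c "
from plant import r
print(r.finish_job())"
```

```text
the job is handed in; nothing more can be done
None
```

I pushed the three trays into one straight row, then opened the bottle. I handed in at about 17.3 s with the cap held above the open mouth.

**Trays:** I gripped T1 and T3 in turn and slid them against the ends of T2. The wrist camera then measured the row as one piece, 190.5 × 35.6 mm (192 × 36 mm expected). At the end the top camera still saw one unbroken row, though it read 186.8 × 34.1 mm because its tray outlines come out a few mm small.

**Bottle:** I pressed the cap down about 5 mm (8–11 N), turned it about 62° anticlockwise and lifted it. It is held level (tool tilt 0.05°), with its lower edge about 3 cm above the rim. The bottle is still standing in its original place. The glass, mug and garlic were not touched, though I did not measure them again at the end.

**What disagreed:**
- **Fingertips:** they sat about 16 mm behind the reported TCP, not the stated 25 mm ahead. My first three closings on T2 passed above the tray without moving it, so I set the grasp heights from contact and the camera views.
- **Press force:** it briefly rose to 11 N, near the cap's stop, so I eased up 0.5 mm before finishing the turn.
- **Bottle rotation:** I could not confirm from the pictures whether the bottle turned slightly with the cap. The turning torque read about zero and the cap came off freely.

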